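# Wine corks into the cork jar

### The job

Put the two plain wine corks from the chopping board into the blue stoneware cork jar, one at a time through its narrow neck, so that both end up down in its belly. Leave the black-capped stopper where it stands on the board, and leave the jar standing upright about where it is.

Things in the scene. Friction and masses are not known exactly. Their poses are not given: they have to be found in the camera images.
- jar: loose blue stoneware jar, 165 mm tall, 0.9 kg, belly 130 mm across, narrowing to an open round neck 68 mm across outside with a lip 74 mm across; the opening is 54 mm across inside, and the neck runs from the mouth at z = 165 mm down to about z = 135 mm. Inner floor 8 mm above its underside. Origin: centre of the underside; z up along its axis. It stands on the worktop (z = 0), left or right of the board; a spotted white mug stands on the other side.
- cork_1: plain light brown wine cork, a cylinder 24 mm in diameter and 45 mm long, 12 g, rigid, standing on end on the chopping board, whose top is 22 mm above the worktop. Origin: the centre of the cork; z along its axis, up at the start.
- cork_2: a second plain wine cork, exactly like the first: 24 mm in diameter, 45 mm long, 12 g, standing on end on the chopping board. Origin: the centre of the cork; z along its axis, up at the start.
- stopper: bottle stopper to be left alone: a black plastic cap 33 mm in diameter and 12 mm high, standing cap down on the chopping board with its cork shank, 19 mm in diameter, pointing up; 36 mm tall overall. Origin: centre of the cap's underside; z up. The corks and the stopper stand roughly in a row across the board, in any order, at least 80 mm apart between centres.
There are look-alikes about, which are no part of the job. What is shaped like the cork_1 but purple is not meant. What is shaped like the cork_2 but turquoise is not meant.

How it is judged:
By the outcome, as a careful person would: the job done as asked, in the order asked, and still so for the second after the job is handed in, with the robot touching nothing.
It also fails if it takes over 48 s, if anything falls off the work surface, if the arm or the gripper's body presses on something with over 40 N, if the wrist force passes 120 N, or if a joint passes its speed limit or range.

### The arm

A 6-joint arm with a two-finger parallel gripper is mounted at the origin on a cart in front of the work surface, level with it; the furniture and walls round the work are solid. World frame = base frame: x ahead of the robot, y to its left, z up, the work surface at z = 0. Lengths are in m, angles in rad, forces in N, time in s.
With the tool pointing down it reaches from about 0.4 to 0.825 m from the base axis. Payload 7 kg.
Tool frame: the origin (TCP) lies midway between the tips of the shut fingers; the grasp point (between the pads) lies hold_point_z behind it (hold_point_z is the distance from the TCP to the grasp point, in m); z points along the fingers, y is the line along which they close (so a half turn about z gives the same grasp; the last joint's range is limited). The gripper opens to 88 mm and grips with 3 to 60 N. Pads are 19 mm wide; open, the fingers measure 130 mm over their backs; the gripper's body (78 mm by 193 mm) begins 47 mm behind the grasp point.
Start: joints at [-0.988, 0.359, 0.012, 0, -1.224, -0.288], TCP at [0.196, -0.646, 0.227] pointing down, gripper open.
Joint ranges: [-3.07, 3.07], [-1.43, 2.12], [-1.02, 1.25], [-3.03, 1.67], [-3.05, -0], [-3.03, 3.03]. Speed limits (rad/s): [2.39, 2.39, 3.01, 3.14, 3.14, 3.14].

### API

Orientations are given as [roll, pitch, yaw] about the fixed x, y, z axes, in that order (R = Rz(yaw) Ry(pitch) Rx(roll)).
In Python, from station import * gives the robot as it stands.
- The arm moves only by the tool apply_moves, never from a script. Its argument "steps" is a list of rows, each an object with "translation": the shift along the world's x, y, z scaled (see below), a list of three; "rotation": the turn, a rotation vector about the world's x, y, z scaled (see below), a list of three. A call has exactly 10 rows; each row is the pose to reach, as a shift and turn from the pose commanded when the call began; what a row does not reach only later rows make up. The controller multiplies each number of a shift by 250 mm and each number of a turn by 30 degrees. A row lasts 1/12 s, in which the tool goes at most 41.7 mm and 7.16 degrees, less where a joint would pass 70% of its speed; a pose out of reach is approached as far as the arm can. A call with a number of a shift or a turn outside -1 to 1 is refused whole. A call with a gripper value outside its range is refused whole. "jaw" is the closure, from -1 (fully open) to 1 (shut), so that 0 is half open, set as the call begins (left out, the last holds). The fingers move at their own pace and stop on an object; "newtons" is the grip in N (left out, the last holds). Time passes only in rows, so rows that repeat a pose let the fingers close, or fill a call up. It gives the time, the measured TCP pose, the force, the opening and the grip force at its end, in the units of the state.
- get_state(): the state, without advancing time (a new reading comes with each control period).
- grab_frame(name): name is "side" or "top" or "wrist"; returns the picture (400x640x3 uint8, blue, green, red); there is no depth.
- camera_model(name): a dict with "fx", "fy", "cx", "cy" (pixels), "k1" (the pictures are not rectified: a ray, as slopes to the right and down, at radius r is drawn at 1 + k1 r^2 times it, then the intrinsics apply), "xyz" and "rotation" of the camera in the world. Camera axes: x right, y down, z forward; pixel columns grow to the right and rows downward; lengths in m; the calibration is good to about 2 mm. A picture is of the moment at which its call begins: read the wrist's pose just before it. camera_model takes no time and is no camera call; for the wrist camera it gives the pose at the moment of the call.
- job_done(): hands the job in; it is judged then, once.
The state is a dict: "t": time; "q": joint angles; "qd": joint speeds; "joint_efforts": joint torques, N m; "eef_pos": TCP position; "ee_rot": TCP orientation; "force": force on the tool from outside, world axes, zero at the start; "moment": the same for the moment, N m; "width": finger opening in m; "gripper_force": force on a finger pad.
Only numpy, scipy, OpenCV 4.12 (cv2) and the standard library are available. Lean on these libraries where they do the work, as an engineer would, in place of code of your own. Each camera call takes 0.05 s, during which the arm holds its last target. There are 200 camera calls.

## Working session

There is one attempt and no reset: what is moved stays moved. The work goes in short steps, Python scripts to look and compute and a tool call to move; the robot and the scene stay as the last step left them, time stands still between calls to the robot, and variables do not carry over. Pictures are saved under pics/ and viewed, at most 10 in all, crops included, and the job is handed in when it is done.

Besides the shell and the picture viewer there is one more tool, called as a command line: name --argument value ..., lists and objects as JSON in quotes. apply_moves: Moves the arm, as the interface text tells. Shifts and turns lie within -1 to 1; 1 stands for 250 mm of shift or 30 degrees of turn. Its arguments: {"type":"object","properties":{"steps":{"type":"array"},"jaw":{"type":"number"},"newtons":{"type":"number"}},"required":["steps"]}

```bash
ls; mkdir -p pics; cat > h.py <<'E'
from station import *
import numpy as np, cv2
def ray(m,u,v):
    d=np.array([(u-m['cx'])/m['fx'],(v-m['cy'])/m['fy']]); s=d.copy()
    for _ in range(30): s=d/(1+m['k1']*(s@s))
    return np.array(m['rotation'])@np.array([s[0],s[1],1.])
def onz(m,u,v,z):
    r=ray(m,u,v); c=np.array(m['xyz']); return c+r*(z-c[2])/r[2]
def proj(m,p):
    c=np.array(m['rotation']).T@(np.array(p)-np.array(m['xyz'])); s=c[:2]/c[2]; s=s*(1+m['k1']*(s@s))
    return s[0]*m['fx']+m['cx'], s[1]*m['fy']+m['cy']
E
python3 - <<'E'
from h import *
s=get_state(); print(s)
for n in ('top','side'):
    cv2.imwrite(f'pics/{n}0.png',grab_frame(n)); print(n,camera_model(n))
print(camera_model('wrist'))
E
```

```text
pics
{'t': 0.0, 'q': array([-9.87919262e-01,  3.59346446e-01,  1.10371095e-02, -3.24199017e-04,
       -1.22407997e+00, -2.88063877e-01]), 'qd': array([ 0.00154806,  0.00031371, -0.00064851, -0.00091834, -0.00129478,
       -0.00033348]), 'joint_efforts': array([ 1.61805350e-03, -5.82719851e+01,  2.93057960e+01,  6.99688330e+00,
        6.78254830e-03, -1.68765077e-04]), 'eef_pos': array([ 0.19592664, -0.64542557,  0.22564404]), 'ee_rot': array([ 3.13997872e+00, -1.60389869e-04, -2.84688975e+00]), 'force': array([-0.34025337,  0.06155347,  0.406545  ]), 'moment': array([ 0.03534138, -0.00034   ,  0.01222235]), 'gripper_force': 0.0, 'width': 0.08750747407602254}
top {'fx': 439.6099124281163, 'fy': 439.6099124281163, 'cx': 323.12241531850935, 'cy': 199.25396033429493, 'k1': 0.032869524950821245, 'xyz': array([0.31486577, 0.02965932, 1.05379117]), 'rotation': array([-3.03948337, -0.02209477, -1.58612172])}
side {'fx': 445.11367173367137, 'fy': 445.11367173367137, 'cx': 320.23881923722297, 'cy': 200.99612462497697, 'k1': -0.07265743195679593, 'xyz': array([-0.23834584,  0.95502864,  0.55583825]), 'rotation': array([-1.9858073 ,  0.01014656, -2.54280635])}
{'fx': 294.4788067240675, 'fy': 294.4788067240675, 'cx': 317.66959952373804, 'cy': 201.25467175497596, 'k1': -0.021148490927286163, 'xyz': array([ 0.12195283, -0.66779858,  0.38366847]), 'rotation': array([ 2.85095938e+00, -2.78553240e-03,  1.86576335e+00])}
```

```bash
sed -i "s/^import numpy.*/import numpy as np, cv2\nfrom scipy.spatial.transform import Rotation as Ro/; s/np.array(m\['rotation'\])/Ro.from_euler('xyz',m['rotation']).as_matrix()/" h.py; python3 -c "
from h import *
m=camera_model('top')
for p in [(0.5,0,0),(0.6,0,0),(0.5,.1,0)]: print(proj(m,p))"
```

```text
(np.float64(324.5766066573704), np.float64(167.47813754023542))
(np.float64(323.93840877462355), np.float64(127.1441404036375))
(np.float64(283.3068559793362), np.float64(167.93598529577926))
```

View pics/top0.png

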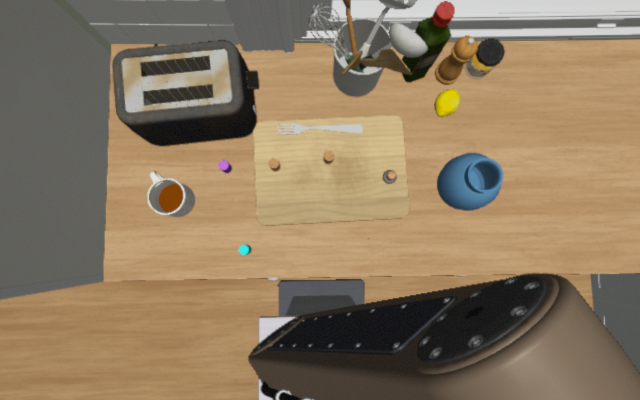

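View pics/side0.png

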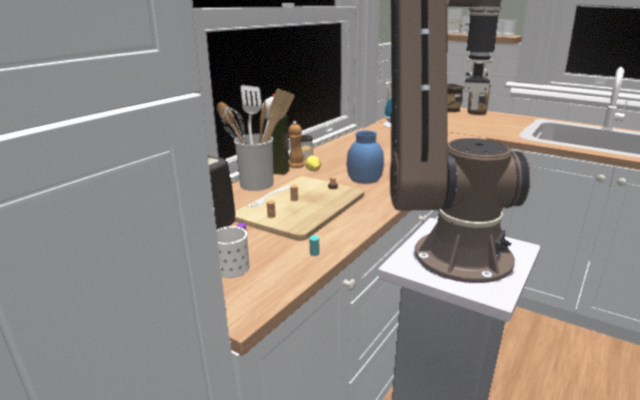

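The top view shows two brown ends at (274,164) and (328,156), a brown shank on a black disc at (390,175), a purple cork at (224,166), a turquoise one at (244,249) and the jar mouth near (485,177). The side view agrees: black-capped stopper nearest the jar, corks at (271,209) and (294,193).
Candidates for a cork: (274,164) and (328,156) fit; (390,175) is the stopper, while purple and turquoise don't match the description. I'll check this in an enlarged crop.

```bash
python3 - <<'E'
from h import *
a=cv2.imread('pics/top0.png')
c1=cv2.resize(a[135:205,250:410],None,fx=5,fy=5,interpolation=cv2.INTER_CUBIC)[:, :800]
c2=cv2.resize(a[140:220,425:515],None,fx=3,fy=3,interpolation=cv2.INTER_CUBIC)
o=np.zeros((600,800,3),np.uint8); o[:350]=c1; o[355:595,:270]=c2
b=cv2.imread('pics/side0.png')[165:225,255:345]; o[355:595,300:660]=cv2.resize(b,None,fx=4,fy=4,interpolation=cv2.INTER_CUBIC)
cv2.imwrite('pics/crop0.png',o)
m=camera_model('top')
for n,u,v,z in [('c',274,164,.067),('c',328,156,.067),('st',390.5,175,.058),('jar mouth',485,177,.165)]: print(n,onz(m,u,v,z).round(4))
E
```

```text
c [0.4975 0.1165 0.067 ]
c [ 0.5146 -0.0063  0.067 ]
st [ 0.4705 -0.1495  0.058 ]
jar mouth [ 0.4472 -0.3241  0.165 ]
```

View pics/crop0.png

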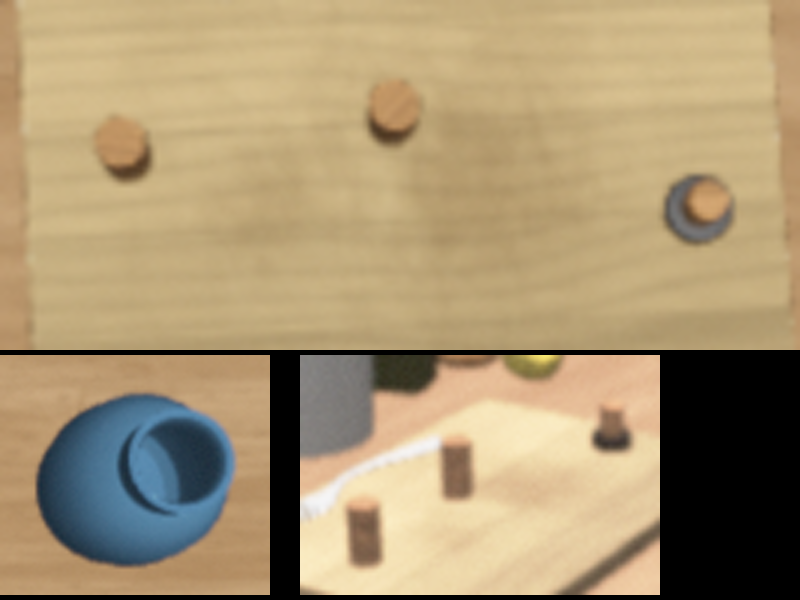

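The crop confirms two plain corks, at about (274,163) and (328,155). The black-capped stopper is on the right at (390,175), and the centre of the jar lip is at about (484,174).

```bash
python3 - <<'E'
from h import *
import station
print([ (k,getattr(station,k)) for k in dir(station) if 'hold' in k.lower()], get_state().get('hold_point_z'))
m=camera_model('top'); e=np.array(get_state()['eef_pos'])
for n,u,v,z in [('A',274,162.6,.067),('B',328.4,155.4,.067),('jar',484,174.3,.165)]:
    p=onz(m,u,v,z); print(n,p.round(4),'shift/0.25',((p-e)/.25).round(3))
# lip outline check via blue mask + projected circle
a=cv2.imread('pics/top0.png')
for x,y in [(0.447,-.322)]:
    for t in np.arange(0,360,90): print([round(float(k),1) for k in proj(m,(x+.037*np.cos(np.radians(t)),y+.037*np.sin(np.radians(t)),.165))])
E
```

```text
[('hold_point_z', 0.0188)] None
A [0.5007 0.1165 0.067 ] shift/0.25 [ 1.219  3.048 -0.635]
B [ 0.516  -0.0073  0.067 ] shift/0.25 [ 1.28   2.553 -0.635]
jar [ 0.4528 -0.3224  0.165 ] shift/0.25 [ 1.027  1.292 -0.243]
[483.0, 159.3]
[465.9, 177.3]
[484.9, 195.0]
[502.0, 176.9]
```

apply_moves --steps '[{"translation": [0.6, 1, 0], "rotation": [0, 0, 0]}, {"translation": [0.6, 1, 0], "rotation": [0, 0, 0]}, {"translation": [0.6, 1, 0], "rotation": [0, 0, 0]}, {"translation": [0.6, 1, 0], "rotation": [0, 0, 0]}, {"translation": [0.6, 1, 0], "rotation": [0, 0, 0]}, {"translation": [0.6, 1, 0], "rotation": [0, 0, 0]}, {"translation": [0.6, 1, 0], "rotation": [0, 0, 0]}, {"translation": [0.6, 1, 0], "rotation": [0, 0, 0]}, {"translation": [0.6, 1, 0], "rotation": [0, 0, 0]}, {"translation": [0.6, 1, 0], "rotation": [0, 0, 0]}]' --jaw -1 --newtons 15

```text
t: 0.93
eef_pos: [0.3462, -0.3956, 0.2265]
ee_rot: [3.142, -0.0, -2.845]
force: [-0.8, -1.1, 0.3]
width: 0.0878
gripper_force: 0.0
```

apply_moves --steps '[{"translation": [0.4, 1, -0.2], "rotation": [0, 0, 0]}, {"translation": [0.4, 1, -0.2], "rotation": [0, 0, 0]}, {"translation": [0.4, 1, -0.2], "rotation": [0, 0, 0]}, {"translation": [0.4, 1, -0.2], "rotation": [0, 0, 0]}, {"translation": [0.4, 1, -0.2], "rotation": [0, 0, 0]}, {"translation": [0.4, 1, -0.2], "rotation": [0, 0, 0]}, {"translation": [0.4, 1, -0.2], "rotation": [0, 0, 0]}, {"translation": [0.4, 1, -0.2], "rotation": [0, 0, 0]}, {"translation": [0.4, 1, -0.2], "rotation": [0, 0, 0]}, {"translation": [0.4, 1, -0.2], "rotation": [0, 0, 0]}]'

```text
t: 1.77
eef_pos: [0.4459, -0.1469, 0.1764]
ee_rot: [3.142, -0.001, -2.848]
force: [-1.0, -0.2, -0.0]
width: 0.0875
gripper_force: 0.0
```

apply_moves --steps '[{"translation": [0.28, 0.555, -0.2], "rotation": [0, 0, 0]}, {"translation": [0.28, 0.555, -0.2], "rotation": [0, 0, 0]}, {"translation": [0.28, 0.555, -0.2], "rotation": [0, 0, 0]}, {"translation": [0.28, 0.555, -0.2], "rotation": [0, 0, 0]}, {"translation": [0.28, 0.555, -0.2], "rotation": [0, 0, 0]}, {"translation": [0.28, 0.555, -0.2], "rotation": [0, 0, 0]}, {"translation": [0.28, 0.555, -0.2], "rotation": [0, 0, 0]}, {"translation": [0.28, 0.555, -0.2], "rotation": [0, 0, 0]}, {"translation": [0.28, 0.555, -0.2], "rotation": [0, 0, 0]}, {"translation": [0.28, 0.555, -0.2], "rotation": [0, 0, 0]}]'

```text
t: 2.6
eef_pos: [0.516, -0.0082, 0.1271]
ee_rot: [3.142, 0.001, -2.848]
force: [-1.0, -0.7, 0.3]
width: 0.0873
gripper_force: 0.0
```

```bash
python3 - <<'E'
from h import *
s=get_state(); print(s['t'],s['eef_pos'],s['ee_rot'])
m=camera_model('wrist'); a=grab_frame('wrist')
for p in [(.516,-.0073,.067),(.5007,.1165,.067),s['eef_pos']]: print(proj(m,p))
cv2.imwrite('pics/w1.png',a)
E
```

```text
2.6 [ 0.51601439 -0.00822007  0.12712125] [ 3.14156351e+00  9.84113765e-04 -2.84849617e+00]
(np.float64(317.90424643558157), np.float64(216.2474380191004))
(np.float64(469.4782706239854), np.float64(240.6874507184062))
(np.float64(316.6181385690049), np.float64(250.14484173602935))
```

View pics/w1.png

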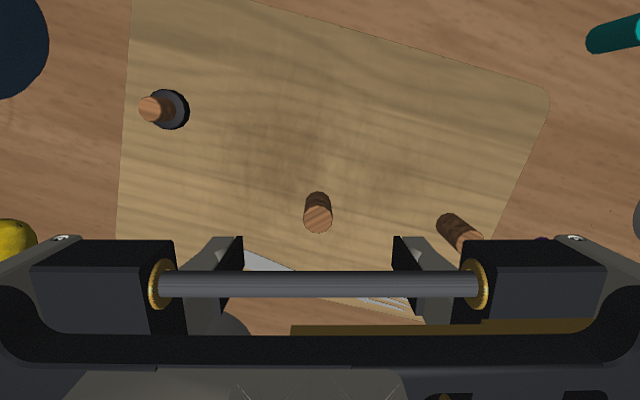

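The wrist view shows the cork top at (318,217), against a predicted (318,216), so I descend and grip.

apply_moves --steps '[{"translation": [0, 0, -0.12], "rotation": [0, 0, 0]}, {"translation": [0, 0, -0.22], "rotation": [0, 0, 0]}, {"translation": [0, 0, -0.3], "rotation": [0, 0, 0]}, {"translation": [0, 0, -0.344], "rotation": [0, 0, 0]}, {"translation": [0, 0, -0.344], "rotation": [0, 0, 0]}, {"translation": [0, 0, -0.344], "rotation": [0, 0, 0]}, {"translation": [0, 0, -0.344], "rotation": [0, 0, 0]}, {"translation": [0, 0, -0.344], "rotation": [0, 0, 0]}, {"translation": [0, 0, -0.344], "rotation": [0, 0, 0]}, {"translation": [0, 0, -0.344], "rotation": [0, 0, 0]}]'

```text
t: 3.48
eef_pos: [0.5166, -0.007, 0.0414]
ee_rot: [3.142, 0.002, -2.847]
force: [-0.3, 0.4, -0.2]
width: 0.0877
gripper_force: 0.0
```

apply_moves --steps '[{"translation": [0, 0, 0], "rotation": [0, 0, 0]}, {"translation": [0, 0, 0], "rotation": [0, 0, 0]}, {"translation": [0, 0, 0], "rotation": [0, 0, 0]}, {"translation": [0, 0, 0], "rotation": [0, 0, 0]}, {"translation": [0, 0, 0], "rotation": [0, 0, 0]}, {"translation": [0, 0, 0], "rotation": [0, 0, 0]}, {"translation": [0, 0, 0], "rotation": [0, 0, 0]}, {"translation": [0, 0, 0], "rotation": [0, 0, 0]}, {"translation": [0, 0, 0], "rotation": [0, 0, 0]}, {"translation": [0, 0, 0], "rotation": [0, 0, 0]}]' --jaw 1 --newtons 15

```text
t: 4.32
eef_pos: [0.5161, -0.0071, 0.0405]
ee_rot: [3.142, -0.0, -2.847]
force: [-0.2, 0.2, -0.1]
width: 0.0265
gripper_force: 0.0
```

apply_moves --steps '[{"translation": [0, 0, 0], "rotation": [0, 0, 0]}, {"translation": [0, 0, 0], "rotation": [0, 0, 0]}, {"translation": [0, 0, 0], "rotation": [0, 0, 0]}, {"translation": [0, 0, 0.1], "rotation": [0, 0, 0]}, {"translation": [0, 0, 0.2], "rotation": [0, 0, 0]}, {"translation": [0, 0, 0.35], "rotation": [0, 0, 0]}, {"translation": [0, 0, 0.5], "rotation": [0, 0, 0]}, {"translation": [0, 0, 0.65], "rotation": [0, 0, 0]}, {"translation": [0, 0, 0.8], "rotation": [0, 0, 0]}, {"translation": [0, 0, 0.8], "rotation": [0, 0, 0]}]'

```text
t: 5.15
eef_pos: [0.5197, -0.0069, 0.2487]
ee_rot: [-3.14, 0.012, -2.846]
force: [0.2, 0.9, 0.4]
width: 0.0228
gripper_force: 15.0
```

apply_moves --steps '[{"translation": [-0.15, -0.1, 0], "rotation": [0, 0, 0]}, {"translation": [-0.18, -0.25, 0], "rotation": [0, 0, 0]}, {"translation": [-0.2, -0.4, 0], "rotation": [0, 0, 0]}, {"translation": [-0.22, -0.55, 0], "rotation": [0, 0, 0]}, {"translation": [-0.25, -0.7, 0], "rotation": [0, 0, 0]}, {"translation": [-0.25, -0.8, 0], "rotation": [0, 0, 0]}, {"translation": [-0.25, -0.85, 0], "rotation": [0, 0, 0]}, {"translation": [-0.25, -0.85, 0], "rotation": [0, 0, 0]}, {"translation": [-0.25, -0.85, 0], "rotation": [0, 0, 0]}, {"translation": [-0.25, -0.85, 0], "rotation": [0, 0, 0]}]'

```text
t: 5.98
eef_pos: [0.4535, -0.2193, 0.2404]
ee_rot: [3.141, -0.0, -2.847]
force: [-0.0, -0.5, -0.6]
width: 0.0228
gripper_force: 15.0
```

```bash
python3 - <<'E'
from h import *
s=get_state(); print(s['t'],s['eef_pos'],s['ee_rot'],s['width'],s['gripper_force'])
m=camera_model('wrist'); a=grab_frame('wrist')
for t in np.arange(0,360,90): print([round(float(k)) for k in proj(m,(.4528+.037*np.cos(np.radians(t)),-.3224+.037*np.sin(np.radians(t)),.165))])
cv2.imwrite('pics/w2.png',a)
E
```

```text
5.9833 [ 0.45347105 -0.21925703  0.24039967] [ 3.14132249e+00 -1.47407560e-04 -2.84709313e+00] 0.022832037675301595 14.998368322849274
[187, 215]
[239, 187]
[203, 129]
[149, 161]
```

View pics/w2.png

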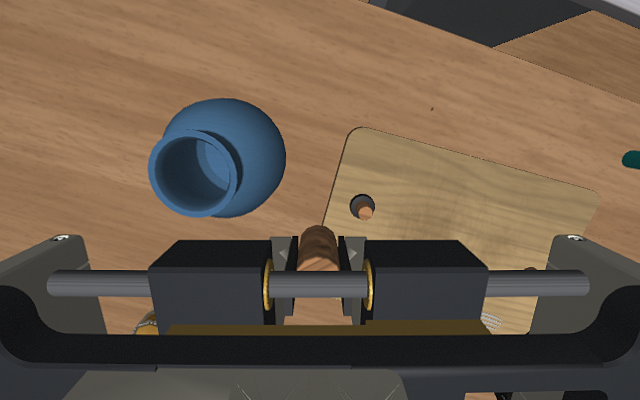

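The lip spans u 148–242 and v 129–217, so its centre is about (195,173). That matches the predicted jar position, and the cork is held upright. Next I go over the neck and down.

apply_moves --steps '[{"translation": [0, -0.12, 0], "rotation": [0, 0, 0]}, {"translation": [0, -0.25, 0], "rotation": [0, 0, 0]}, {"translation": [0, -0.35, 0], "rotation": [0, 0, 0]}, {"translation": [0, -0.412, 0], "rotation": [0, 0, 0]}, {"translation": [0, -0.412, 0], "rotation": [0, 0, 0]}, {"translation": [0, -0.412, -0.07], "rotation": [0, 0, 0]}, {"translation": [0, -0.412, -0.15], "rotation": [0, 0, 0]}, {"translation": [0, -0.412, -0.23], "rotation": [0, 0, 0]}, {"translation": [0, -0.412, -0.28], "rotation": [0, 0, 0]}, {"translation": [0, -0.412, -0.28], "rotation": [0, 0, 0]}]'

```text
t: 6.87
eef_pos: [0.4523, -0.3205, 0.1678]
ee_rot: [3.138, -0.003, -2.846]
force: [-0.7, 0.3, 0.0]
width: 0.0227
gripper_force: 15.0
```

apply_moves --steps '[{"translation": [0, 0, 0], "rotation": [0, 0, 0]}, {"translation": [0, 0, 0], "rotation": [0, 0, 0]}, {"translation": [0, 0, 0], "rotation": [0, 0, 0]}, {"translation": [0, 0, 0], "rotation": [0, 0, 0]}, {"translation": [0, 0, 0], "rotation": [0, 0, 0]}, {"translation": [0, 0, 0], "rotation": [0, 0, 0]}, {"translation": [0, 0, 0], "rotation": [0, 0, 0]}, {"translation": [0, 0, 0], "rotation": [0, 0, 0]}, {"translation": [0, 0, 0.1], "rotation": [0, 0, 0]}, {"translation": [0, 0, 0.25], "rotation": [0, 0, 0]}]' --jaw -1

```text
t: 7.7
eef_pos: [0.4514, -0.3216, 0.2302]
ee_rot: [3.137, -0.006, -2.847]
force: [0.7, 0.9, 0.3]
width: 0.0834
gripper_force: 0.0
```

apply_moves --steps '[{"translation": [0.05, 0.15, 0], "rotation": [0, 0, 0]}, {"translation": [0.1, 0.3, 0], "rotation": [0, 0, 0]}, {"translation": [0.1, 0.45, 0], "rotation": [0, 0, 0]}, {"translation": [0.1, 0.6, 0], "rotation": [0, 0, 0]}, {"translation": [0.1, 0.75, 0], "rotation": [0, 0, 0]}, {"translation": [0.1, 0.9, 0], "rotation": [0, 0, 0]}, {"translation": [0.1, 0.9, 0], "rotation": [0, 0, 0]}, {"translation": [0.1, 0.9, 0], "rotation": [0, 0, 0]}, {"translation": [0.1, 0.9, 0], "rotation": [0, 0, 0]}, {"translation": [0.1, 0.9, 0], "rotation": [0, 0, 0]}]'

```text
t: 8.53
eef_pos: [0.4786, -0.0983, 0.233]
ee_rot: [-3.142, -0.0, -2.848]
force: [-1.1, -0.3, 0.4]
width: 0.0869
gripper_force: 0.0
```

apply_moves --steps '[{"translation": [0.09, 0.15, 0], "rotation": [0, 0, 0]}, {"translation": [0.09, 0.3, 0], "rotation": [0, 0, 0]}, {"translation": [0.09, 0.45, 0], "rotation": [0, 0, 0]}, {"translation": [0.09, 0.6, -0.1], "rotation": [0, 0, 0]}, {"translation": [0.09, 0.75, -0.2], "rotation": [0, 0, 0]}, {"translation": [0.09, 0.856, -0.3], "rotation": [0, 0, 0]}, {"translation": [0.09, 0.856, -0.4], "rotation": [0, 0, 0]}, {"translation": [0.09, 0.856, -0.4], "rotation": [0, 0, 0]}, {"translation": [0.09, 0.856, -0.4], "rotation": [0, 0, 0]}, {"translation": [0.09, 0.856, -0.4], "rotation": [0, 0, 0]}]'

```text
t: 9.37
eef_pos: [0.5021, 0.1153, 0.1342]
ee_rot: [-3.141, 0.001, -2.848]
force: [0.6, 0.0, 0.2]
width: 0.0877
gripper_force: 0.0
```

```bash
python3 - <<'E'
from h import *
s=get_state(); print(s['t'],s['eef_pos'],s['ee_rot'])
m=camera_model('wrist'); a=grab_frame('wrist'); b=grab_frame('top')
print(proj(m,(.5007,.1165,.067)))
o=np.zeros((600,800,3),np.uint8); o[:300,:480]=cv2.resize(a,(480,300)); o[:300,490:790]=cv2.resize(a[150:250,270:370],(300,300))
o[310:600,:360]=cv2.resize(b[140:220,425:515],(360,290),interpolation=cv2.INTER_CUBIC)
cv2.imwrite('pics/w3.png',o)
E
```

```text
9.3667 [0.50205838 0.11529772 0.1342209 ] [-3.14115589e+00  7.36653949e-04 -2.84826893e+00]
(np.float64(318.7494469873609), np.float64(211.87125354367873))
```

View pics/w3.png

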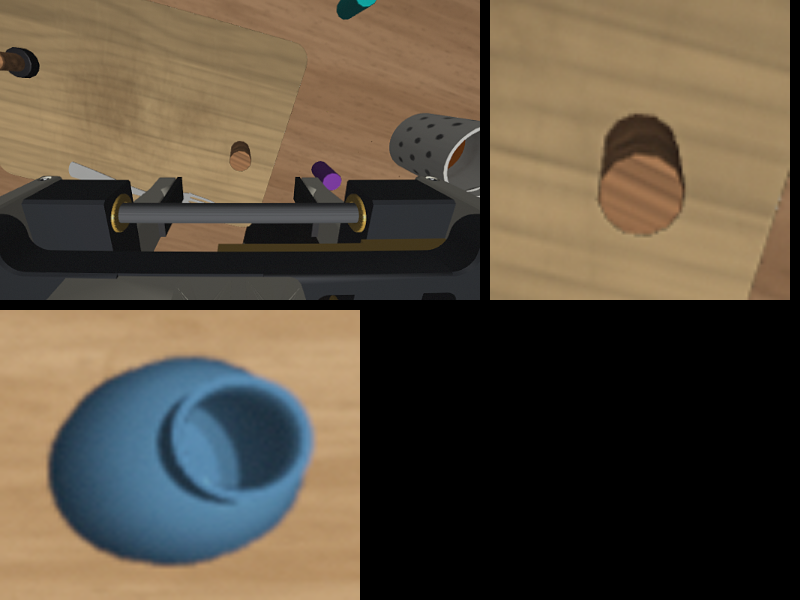

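The second cork's top is at (320,215), against a predicted (319,212), a correction of about 2 mm. The jar is still upright where it was. The top view cannot show the bottom of the belly.

apply_moves --steps '[{"translation": [0.008, 0.004, -0.12], "rotation": [0, 0, 0]}, {"translation": [0.008, 0.004, -0.22], "rotation": [0, 0, 0]}, {"translation": [0.008, 0.004, -0.32], "rotation": [0, 0, 0]}, {"translation": [0.008, 0.004, -0.37], "rotation": [0, 0, 0]}, {"translation": [0.008, 0.004, -0.37], "rotation": [0, 0, 0]}, {"translation": [0.008, 0.004, -0.37], "rotation": [0, 0, 0]}, {"translation": [0.008, 0.004, -0.37], "rotation": [0, 0, 0]}, {"translation": [0.008, 0.004, -0.37], "rotation": [0, 0, 0]}, {"translation": [0.008, 0.004, -0.37], "rotation": [0, 0, 0]}, {"translation": [0.008, 0.004, -0.37], "rotation": [0, 0, 0]}]'

```text
t: 10.3
eef_pos: [0.5036, 0.1177, 0.0416]
ee_rot: [3.141, 0.002, -2.847]
force: [0.5, -0.6, -0.0]
width: 0.0878
gripper_force: 0.0
```

apply_moves --steps '[{"translation": [0, 0, 0], "rotation": [0, 0, 0]}, {"translation": [0, 0, 0], "rotation": [0, 0, 0]}, {"translation": [0, 0, 0], "rotation": [0, 0, 0]}, {"translation": [0, 0, 0], "rotation": [0, 0, 0]}, {"translation": [0, 0, 0], "rotation": [0, 0, 0]}, {"translation": [0, 0, 0], "rotation": [0, 0, 0]}, {"translation": [0, 0, 0], "rotation": [0, 0, 0]}, {"translation": [0, 0, 0], "rotation": [0, 0, 0]}, {"translation": [0, 0, 0], "rotation": [0, 0, 0]}, {"translation": [0, 0, 0], "rotation": [0, 0, 0]}]' --jaw 1 --newtons 15

```text
t: 11.13
eef_pos: [0.5031, 0.1174, 0.0405]
ee_rot: [3.142, -0.0, -2.847]
force: [0.2, 0.3, -0.3]
width: 0.0267
gripper_force: 0.0
```

apply_moves --steps '[{"translation": [0, 0, 0], "rotation": [0, 0, 0]}, {"translation": [0, 0, 0], "rotation": [0, 0, 0]}, {"translation": [0, 0, 0], "rotation": [0, 0, 0]}, {"translation": [0, 0, 0.1], "rotation": [0, 0, 0]}, {"translation": [0, 0, 0.2], "rotation": [0, 0, 0]}, {"translation": [0, 0, 0.35], "rotation": [0, 0, 0]}, {"translation": [0, 0, 0.5], "rotation": [0, 0, 0]}, {"translation": [0, 0, 0.65], "rotation": [0, 0, 0]}, {"translation": [0, 0, 0.8], "rotation": [0, 0, 0]}, {"translation": [0, 0, 0.8], "rotation": [0, 0, 0]}]'

```text
t: 11.97
eef_pos: [0.5065, 0.1185, 0.2487]
ee_rot: [3.141, 0.012, -2.846]
force: [0.7, 0.6, 0.7]
width: 0.0227
gripper_force: 15.0
```

apply_moves --steps '[{"translation": [-0.05, -0.1, 0], "rotation": [0, 0, 0]}, {"translation": [-0.1, -0.25, 0], "rotation": [0, 0, 0]}, {"translation": [-0.15, -0.4, 0], "rotation": [0, 0, 0]}, {"translation": [-0.2, -0.55, 0], "rotation": [0, 0, 0]}, {"translation": [-0.2, -0.7, 0], "rotation": [0, 0, 0]}, {"translation": [-0.2, -0.85, 0], "rotation": [0, 0, 0]}, {"translation": [-0.2, -0.95, 0], "rotation": [0, 0, 0]}, {"translation": [-0.2, -0.95, 0], "rotation": [0, 0, 0]}, {"translation": [-0.2, -0.95, 0], "rotation": [0, 0, 0]}, {"translation": [-0.2, -0.95, 0], "rotation": [0, 0, 0]}]'

```text
t: 12.8
eef_pos: [0.453, -0.1201, 0.2404]
ee_rot: [3.141, -0.0, -2.848]
force: [0.4, -0.4, -1.5]
width: 0.0227
gripper_force: 15.0
```

apply_moves --steps '[{"translation": [0, -0.12, 0], "rotation": [0, 0, 0]}, {"translation": [0, -0.25, 0], "rotation": [0, 0, 0]}, {"translation": [0, -0.38, 0], "rotation": [0, 0, 0]}, {"translation": [0, -0.4, 0], "rotation": [0, 0, 0]}, {"translation": [0, -0.4, 0], "rotation": [0, 0, 0]}, {"translation": [0, -0.4, 0], "rotation": [0, 0, 0]}, {"translation": [0, -0.4, 0], "rotation": [0, 0, 0]}, {"translation": [0, -0.4, 0], "rotation": [0, 0, 0]}, {"translation": [0, -0.4, 0], "rotation": [0, 0, 0]}, {"translation": [0, -0.4, 0], "rotation": [0, 0, 0]}]'

```text
t: 13.63
eef_pos: [0.4533, -0.2194, 0.2408]
ee_rot: [-3.141, 0.0, -2.845]
force: [0.7, 0.1, -0.5]
width: 0.0226
gripper_force: 15.0
```

```bash
python3 - <<'E'
from h import *
s=get_state(); print(s['t'],s['eef_pos'],s['ee_rot'],s['width'],s['gripper_force'])
m=camera_model('wrist'); a=grab_frame('wrist')
P=[proj(m,(.4528+.037*np.cos(t),-.3224+.037*np.sin(t),.165)) for t in np.linspace(0,6.28,60)]
P=np.array(P); print('pred lip',P.min(0),P.max(0))
cv2.imwrite('pics/w4.png',a)
E
```

```text
13.6333 [ 0.45330054 -0.21937389  0.24075344] [-3.14145993e+00  3.79095370e-04 -2.84546068e+00] 0.022613549380554005 14.99869242310524
pred lip [149.32593768 126.77638351] [240.831787   216.95702964]
```

View pics/w4.png

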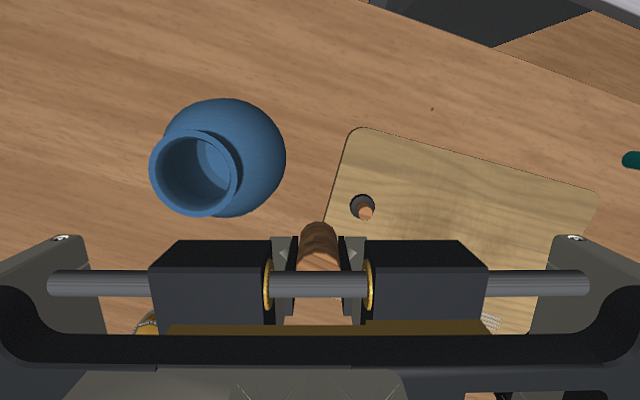

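The jar is unmoved, with its lip spanning (148–242, 129–217) as predicted, and the cork is held straight. I'll repeat the drop.

apply_moves --steps '[{"translation": [0, -0.12, 0], "rotation": [0, 0, 0]}, {"translation": [0, -0.25, 0], "rotation": [0, 0, 0]}, {"translation": [0, -0.35, 0], "rotation": [0, 0, 0]}, {"translation": [0, -0.412, 0], "rotation": [0, 0, 0]}, {"translation": [0, -0.412, 0], "rotation": [0, 0, 0]}, {"translation": [0, -0.412, -0.07], "rotation": [0, 0, 0]}, {"translation": [0, -0.412, -0.15], "rotation": [0, 0, 0]}, {"translation": [0, -0.412, -0.23], "rotation": [0, 0, 0]}, {"translation": [0, -0.412, -0.28], "rotation": [0, 0, 0]}, {"translation": [0, -0.412, -0.28], "rotation": [0, 0, 0]}]'

```text
t: 14.52
eef_pos: [0.4515, -0.3217, 0.1678]
ee_rot: [3.138, -0.003, -2.847]
force: [-0.5, -0.2, 0.1]
width: 0.023
gripper_force: 15.0
```

apply_moves --steps '[{"translation": [0, 0, 0], "rotation": [0, 0, 0]}, {"translation": [0, 0, 0], "rotation": [0, 0, 0]}, {"translation": [0, 0, 0], "rotation": [0, 0, 0]}, {"translation": [0, 0, 0], "rotation": [0, 0, 0]}, {"translation": [0, 0, 0], "rotation": [0, 0, 0]}, {"translation": [0, 0, 0], "rotation": [0, 0, 0]}, {"translation": [0, 0, 0], "rotation": [0, 0, 0]}, {"translation": [0, 0, 0], "rotation": [0, 0, 0]}, {"translation": [0, 0, 0.1], "rotation": [0, 0, 0]}, {"translation": [0, 0, 0.25], "rotation": [0, 0, 0]}]' --jaw -1

```text
t: 15.35
eef_pos: [0.451, -0.3221, 0.2302]
ee_rot: [3.137, -0.006, -2.847]
force: [0.9, -0.0, -0.5]
width: 0.0836
gripper_force: 0.0
```

apply_moves --steps '[{"translation": [0.1, 0, 0.1], "rotation": [0, 0, 0]}, {"translation": [0.2, 0, 0.2], "rotation": [0, 0, 0]}, {"translation": [0.3, 0, 0.3], "rotation": [0, 0, 0]}, {"translation": [0.32, 0, 0.4], "rotation": [0, 0, 0]}, {"translation": [0.32, 0, 0.5], "rotation": [0, 0, 0]}, {"translation": [0.32, 0, 0.5], "rotation": [0, 0, 0]}, {"translation": [0.32, 0, 0.5], "rotation": [0, 0, 0]}, {"translation": [0.32, 0, 0.5], "rotation": [0, 0, 0]}, {"translation": [0.32, 0, 0.5], "rotation": [0, 0, 0]}, {"translation": [0.32, 0, 0.5], "rotation": [0, 0, 0]}]'

```text
t: 16.18
eef_pos: [0.5326, -0.323, 0.3569]
ee_rot: [3.14, -0.001, -2.847]
force: [0.0, 0.3, 0.8]
width: 0.0877
gripper_force: 0.0
```

```bash
python3 - <<'E'
from h import *
s=get_state(); print(s['t'],s['eef_pos'])
a=grab_frame('wrist'); m=camera_model('wrist'); u,v=map(int,proj(m,(.4528,-.3224,.1))); print(u,v)
c=a[max(0,v-80):v+80,max(0,u-100):u+100]
c=np.clip(c.astype(float)*1.5,0,255).astype(np.uint8)
cv2.imwrite('pics/w5.png',np.vstack([cv2.resize(c,(480,int(480*c.shape[0]/c.shape[1]))),cv2.resize(a,(480,300))])[:600] if c.size else a)
E
```

```text
16.1833 [ 0.53257722 -0.32298239  0.35694205]
334 114
```

View pics/w5.png

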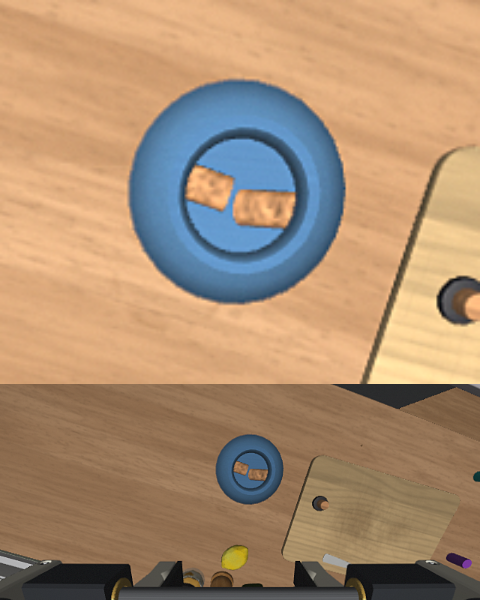

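Looking down the neck, both corks lie on the floor of the belly, at about (210,188) and (265,208) in the crop. The jar is upright and the stopper still stands on the board.

```bash
python3 -c "
from station import *
print(job_done())"
```

```text
the job is handed in; nothing more can be done
None
```

Both plain corks are lying in the belly of the blue jar, which stands upright where it was; the stopper was left alone, and I handed the job in at about 16 s of the 48 s allowed.

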